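# Feed base caps through the tray gate into the welder's slot

## Task

Push the three white base caps along the feeder tray with your fingertips and through the narrow gate, one at a time, so that each drops into the slot behind it and comes to rest before the next one enters the gate. Only push them, never lift or carry one, and leave the steel gauge plug on the tray and the jar, tape roll and screwdriver around it undisturbed. Finish with all three caps lying in the slot.

Things in the scene. Friction and masses are not known exactly. Their poses are not given: they have to be found in the camera images.
- tray: Feeder tray, fixed. Origin at table height under the deck; z up, +x along the deck towards the gate. In its frame: flat grey deck, top at z 75 mm, free area x -132 to 82 mm, y -135 to 135 mm, fenced by dark walls 15 mm high and 8 mm thick. At the start the caps lie at about y -68, 0 and 68 mm (within 12), x -60 to 0 mm, nothing between them and the gate.
- gate (a point): Middle of the gate at the lip where the deck ends: tray frame x 90 mm, y 0, deck height (75 mm above the table); same axes as the tray. The gate is a plain 50 mm wide opening (y -25 to 25 mm) in the wall that stands at tray x 82 to 90 mm. A cap drops into the slot by its own weight once its centre is pushed past the lip.
- slot (a point): Centre of the slot's floor: an open-topped square well behind the gate, inside 76 x 76 mm (tray x 90 to 166 mm, y -38 to 38 mm), floor 69 mm below the deck, walls 6 mm thick whose tops stand 15 mm above deck height.
- cap0: White plastic base cap, a flat round disc 40 mm in diameter and 12 mm thick, 18 g more or less, loose and lying flat on the tray deck at the start; the three caps are alike. Origin: centre of its underside, z up through the disc.
- cap1: White plastic base cap, a flat round disc 40 mm in diameter and 12 mm thick, 18 g more or less, loose and lying flat on the tray deck at the start; the three caps are alike. Origin: centre of its underside, z up through the disc.
- cap2: White plastic base cap, a flat round disc 40 mm in diameter and 12 mm thick, 18 g more or less, loose and lying flat on the tray deck at the start; the three caps are alike. Origin: centre of its underside, z up through the disc.
- gauge: Bystander: steel gauge plug, loose, standing upright on the deck in the corner beside the gate wall, about x 52 mm, y 110 mm in the tray frame; foot 26 mm in diameter, thinner neck above 22 mm, 40 mm tall. Origin: centre of its underside. Leave it standing where it is.
- tape: Bystander: black roll of tape lying flat on the table outside the tray, 84 mm in diameter, 24 mm high. Origin: centre of its underside.
- jar: Bystander: closed grey jar with a black lid standing on the table beside the slot, 52 mm in diameter, 75 mm tall. Origin: centre of its underside.
- driver: Bystander: screwdriver 170 mm long lying on the table behind the tray's back wall. Origin: middle of its underside.
Things that resemble listed ones, but are neither listed nor needed, are in the scene too. What is shaped like the cap1 but black is not meant.

How it is judged (in metres and radians):
On the way, in this order (a step that is already met when the one before it is completed fails the run):
1. one cap lies at rest in the slot, the other two still on the deck clear of the gate ((((x of cap0 in the frame of tray between 0.09 and 0.168 m and y of cap0 in the frame of tray between -0.04 and 0.04 m and z of cap0 in the frame of tray below 0.06 m and linear speed of cap0 below 0.05 m/s) and (x of cap1 in the frame of tray below 0.062 m and z of cap1 in the frame of tray above 0.07 m) and (x of cap2 in the frame of tray below 0.062 m and z of cap2 in the frame of tray above 0.07 m)) or ((x of cap0 in the frame of tray below 0.062 m and z of cap0 in the frame of tray above 0.07 m) and (x of cap1 in the frame of tray between 0.09 and 0.168 m and y of cap1 in the frame of tray between -0.04 and 0.04 m and z of cap1 in the frame of tray below 0.06 m and linear speed of cap1 below 0.05 m/s) and (x of cap2 in the frame of tray below 0.062 m and z of cap2 in the frame of tray above 0.07 m)) or ((x of cap0 in the frame of tray below 0.062 m and z of cap0 in the frame of tray above 0.07 m) and (x of cap1 in the frame of tray below 0.062 m and z of cap1 in the frame of tray above 0.07 m) and (x of cap2 in the frame of tray between 0.09 and 0.168 m and y of cap2 in the frame of tray between -0.04 and 0.04 m and z of cap2 in the frame of tray below 0.06 m and linear speed of cap2 below 0.05 m/s)))), for 0.2 s.
2. two caps lie at rest in the slot, the third still on the deck clear of the gate ((((x of cap0 in the frame of tray between 0.09 and 0.168 m and y of cap0 in the frame of tray between -0.04 and 0.04 m and z of cap0 in the frame of tray below 0.06 m and linear speed of cap0 below 0.05 m/s) and (x of cap1 in the frame of tray between 0.09 and 0.168 m and y of cap1 in the frame of tray between -0.04 and 0.04 m and z of cap1 in the frame of tray below 0.06 m and linear speed of cap1 below 0.05 m/s) and (x of cap2 in the frame of tray below 0.062 m and z of cap2 in the frame of tray above 0.07 m)) or ((x of cap0 in the frame of tray between 0.09 and 0.168 m and y of cap0 in the frame of tray between -0.04 and 0.04 m and z of cap0 in the frame of tray below 0.06 m and linear speed of cap0 below 0.05 m/s) and (x of cap1 in the frame of tray below 0.062 m and z of cap1 in the frame of tray above 0.07 m) and (x of cap2 in the frame of tray between 0.09 and 0.168 m and y of cap2 in the frame of tray between -0.04 and 0.04 m and z of cap2 in the frame of tray below 0.06 m and linear speed of cap2 below 0.05 m/s)) or ((x of cap0 in the frame of tray below 0.062 m and z of cap0 in the frame of tray above 0.07 m) and (x of cap1 in the frame of tray between 0.09 and 0.168 m and y of cap1 in the frame of tray between -0.04 and 0.04 m and z of cap1 in the frame of tray below 0.06 m and linear speed of cap1 below 0.05 m/s) and (x of cap2 in the frame of tray between 0.09 and 0.168 m and y of cap2 in the frame of tray between -0.04 and 0.04 m and z of cap2 in the frame of tray below 0.06 m and linear speed of cap2 below 0.05 m/s)))), for 0.2 s.
3. all three caps lie at rest in the slot (x of cap0 in the frame of tray between 0.09 and 0.168 m and y of cap0 in the frame of tray between -0.04 and 0.04 m and z of each of cap0, cap1, cap2 in the frame of tray below 0.06 m and linear speed of each of cap0, cap1, cap2 below 0.05 m/s and x of cap1 in the frame of tray between 0.09 and 0.168 m and y of cap1 in the frame of tray between -0.04 and 0.04 m and x of cap2 in the frame of tray between 0.09 and 0.168 m and y of cap2 in the frame of tray between -0.04 and 0.04 m), for 0.2 s.
At the end, for the whole second after the job is handed in: All three caps are in the slot well behind the gate (inside its walls, undersides more than 15 mm below the deck) and slower than 50 mm/s; the gauge plug stands upright and it, the jar, tape roll and screwdriver are within 15 mm of where they began (all of step 3 and angle between gauge's own z axis and vertical below 0.1 rad and distance of each of gauge, jar, tape, driver from where it was at the start of the episode below 0.015 m); the robot touches nothing.
It fails at once if a cap is lifted more than 10 mm off the deck (z of any of cap0, cap1, cap2 in the frame of tray above 0.085 m).
It fails at once if the steel gauge plug is disturbed (moved 15 mm or tipped) (distance of gauge from where it was at the start of the episode above 0.015 m or angle between gauge's own z axis and vertical above 0.3 rad).
It fails at once if the tape roll is disturbed (moved 15 mm) (distance of tape from where it was at the start of the episode above 0.015 m).
It fails at once if the jar is disturbed (moved 15 mm or tipped) (distance of jar from where it was at the start of the episode above 0.015 m or angle between jar's own z axis and vertical above 0.3 rad).
It fails at once if the screwdriver is disturbed (moved 15 mm) (distance of driver from where it was at the start of the episode above 0.015 m).
It also fails if it takes over 66 s, if anything falls off the work surface, if the arm or the gripper's body presses on something with over 40 N, if the wrist force passes 120 N, or if a joint passes its speed limit or range.

## Robot

A 6-joint arm with a two-finger parallel gripper is mounted at the origin on the work surface. World frame = base frame: x ahead of the robot, y to its left, z up, the work surface at z = 0. Lengths are in m, angles in degrees, forces in N, time in s.
With the tool pointing down it reaches from about 0.35 to 0.875 m from the base axis. Payload 4.2 kg.
Tool frame: the origin (TCP) lies midway between the tips of the shut fingers; the grasp point (between the pads) lies 19 mm behind it; z points along the fingers, y is the line along which they close (so a half turn about z gives the same grasp; the last joint's range is limited). The gripper opens to 87 mm and grips with 3 to 60 N. Pads are 19 mm wide; open, the fingers measure 117 mm over their backs; the gripper's body (75 mm by 190 mm) begins 51 mm behind the grasp point.
Start: joints at [14.817, 22.042, 0.453, 0, -68.411, -14.817], TCP at [0.625, 0, 0.223] pointing down, gripper open.
Joint ranges: [-179.83, 179.83], [-69.29, 118.12], [-61.27, 80.66], [-181.25, 117.63], [-171.15, -9.14], [-177.46, 177.46]. Speed limits (degrees/s): [159.86, 159.86, 180, 180, 180, 180].

## Interface

Orientations are given as [roll, pitch, yaw] about the fixed x, y, z axes, in that order (R = Rz(yaw) Ry(pitch) Rx(roll)).
In Python, from workcell import env gives the robot as it stands. The module is installed in compiled form; this text tells all that it offers. Calls block until the motion is done:
- env.goto(position, orientation): joint-space move of the TCP to a pose.
- env.move_straight(position, rotation=None, rate=0.15, force_limit=None): straight line of the TCP; rotation=None keeps the orientation; rate is the mean speed in m/s. With force_limit (N) it stops when the force on the tool has changed by that much, and returns True; else False.
- env.set_joints(angles): joint-space move.
- env.gripper_to(opening, grasp_force=None): opening from 0.0 (shut) to 1.0 (fully open); grasp_force is the grip in N (None keeps the last); returns when the fingers have stopped.
- env.dwell(seconds).
- env.inverse_kinematics(position, orientation): joint angles nearest the present ones, or None.
- env.read_state(): the state.
- env.grab_frame(name): name is "scene" or "side" or "wrist"; returns a dict with "image" (384x512x3 uint8, blue, green, red), "fx", "fy", "cx", "cy" (pixels), "D" ([k1, k2, p1, p2, k3] as OpenCV has them; the pictures are not rectified), "position" and "orientation" of the camera in the world. Camera axes: x right, y up, looking along -z (the intrinsics and any distortion apply to the point x, -y, -z); pixel columns grow to the right and rows downward; lengths in m; the calibration is good to about 2 mm. A picture is of the moment at which its call begins. There is no depth.
A pose or a line that the arm cannot do raises env.Unreachable and nothing moves.
- env.close_job(): hands the job in; it is judged then, once.
Trained networks look in a picture, given as the dict that the camera call returned (one of the last four; its "shot" number tells which), for a name from the list of things; names that differ only in an ending like _2 or _b are one class to them, and where a whole thing is asked for, a point or a joint stands for the part that bears it (a point fixed in the world has none). Each returns a list of dicts, best first, with "score" (0 to 1); they miss things now and then, are a little off and sometimes report something else, mostly with a low value. They report only what shows in the picture. A call takes as long as a camera call. They do not tell look-alikes from the thing itself.
- env.search_frame(picture, thing): "xyz" ([x, y, z] in m, in world coordinates, good to about 4 mm: the middle of the surface that is visible of it).
- env.trace(picture, thing): "mask" (384x512 bool, what is visible of it).
The state is a dict: "clock": time; "joint_positions": joint angles; "qvel": joint speeds; "joint_torque": joint torques, N m; "position": TCP position; "tool_rot": TCP orientation; "force": force on the tool from outside, world axes, zero at the start; "wrist_torque": the same for the moment, N m; "opening": opening from 0.0 (shut) to 1.0 (fully open); "finger_force": force on a finger pad.
Only numpy, scipy, OpenCV 4.12 (cv2) and the standard library are available. Lean on these libraries where they do the work, as an engineer would, in place of code of your own. Each camera call takes 0.05 s, during which the arm holds its last target. There are 200 camera calls.

## Working session

There is one attempt and no reset: what is moved stays moved. The work goes in short steps, each a Python script; the robot and the scene stay as the last script left them, time stands still between calls to the robot, and variables do not carry over. Pictures are saved under pics/ and viewed, at most 10 in all, crops included, and the job is handed in when it is done.

```bash
mkdir -p pics; ls; python3 - <<'E'
from workcell import env
import cv2, numpy as np
s=env.read_state(); print(s)
for n in ("scene","side","wrist"):
    p=env.grab_frame(n); cv2.imwrite(f"pics/{n}0.png",p["image"])
    print(n,p["fx"],p["fy"],p["cx"],p["cy"],p["D"],p["position"],p["orientation"])
    for t in ("tray","cap0","gauge","jar","tape","driver"):
        print(t,[(round(d["score"],2),np.round(d["xyz"],3).tolist()) for d in env.search_frame(p,t)])
E
```

```text
pics
{'clock': 0.0, 'joint_positions': array([ 1.48162095e+01,  2.20909324e+01,  3.78758012e-01, -3.00756011e-02,
       -6.84114553e+01, -1.48187812e+01]), 'qvel': array([-0.02406553,  0.00216501, -0.01201859, -0.0696954 , -0.05999684,
        0.04334716]), 'joint_torque': array([ 5.69075401e-04, -3.90661991e+01,  1.87403029e+01,  4.22001421e+00,
        1.09914420e-02, -1.81494070e-04]), 'position': array([6.24384612e-01, 1.73601724e-05, 2.21448019e-01]), 'tool_rot': array([ 1.79873333e+02, -4.60802106e-03, -9.00136627e+01]), 'force': array([ 0.18808247, -0.06786253,  1.03043761]), 'wrist_torque': array([ 0.01789154, -0.04051111,  0.00648886]), 'finger_force': 0.0, 'opening': 1.0028407616003063}
scene 455.0009028427228 455.0009028427228 254.9931066195057 187.75850789125633 [0.04567441 0.         0.         0.         0.        ] [1.09791415 0.17689959 0.6618321 ] [ 4.26885102e+01 -1.43977859e-02  1.12848164e+02]
tray [(0.65, [0.634, -0.038, 0.08])]
cap0 [(0.86, [0.73, -0.248, 0.008]), (0.75, [0.653, -0.081, 0.087]), (0.65, [0.522, -0.09, 0.085]), (0.54, [0.588, -0.094, 0.086])]
gau
[... 566 characters left out ...]
)]
gauge [(0.74, [0.474, -0.012, 0.095])]
jar [(0.92, [0.686, 0.077, 0.076])]
tape [(0.78, [0.816, -0.072, 0.022])]
driver [(0.95, [0.578, -0.264, 0.022])]
wrist 343.85210725263 343.85210725263 255.00699192224337 188.48397722729342 [-0.00104141  0.          0.          0.          0.        ] [ 0.62452731 -0.07042542  0.38588785] [-1.49298893e+01  1.66368385e-02  1.79962594e+02]
tray [(0.88, [0.581, -0.052, 0.075])]
cap0 [(0.82, [0.377, -0.155, 0.013]), (0.69, [0.588, -0.1, 0.089]), (0.63, [0.65, -0.085, 0.083]), (0.61, [0.516, -0.081, 0.089])]
gauge [(0.93, [0.484, -0.01, 0.101])]
jar [(0.79, [0.684, 0.066, 0.046])]
tape [(0.6, [0.797, -0.075, 0.024])]
driver [(0.24, [0.58, -0.056, 0.076])]
```

View pics/wrist0.png

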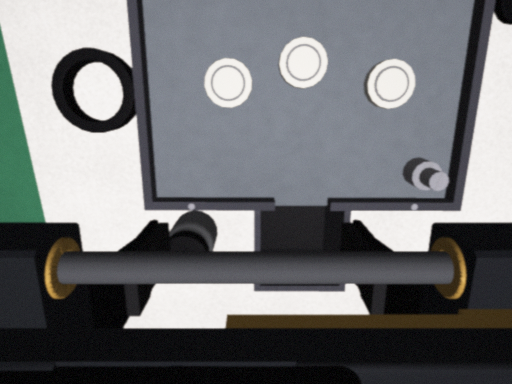

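View pics/scene0.png

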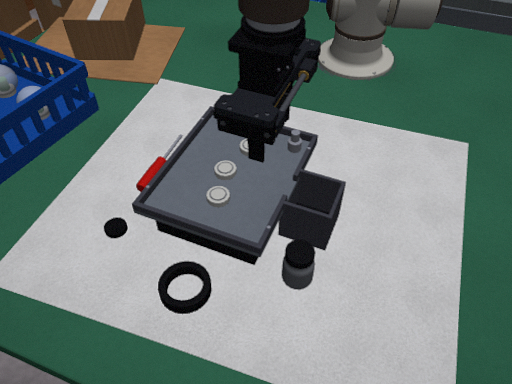

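View pics/side0.png

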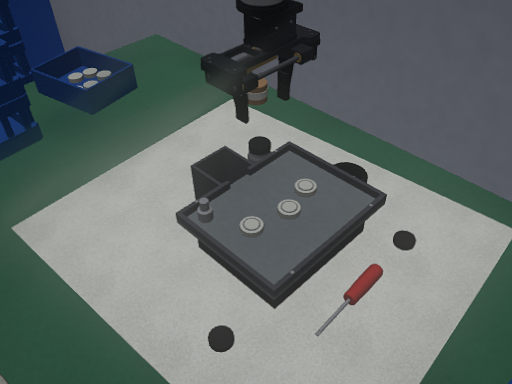

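The wrist view shows the tray's +x roughly along world +y: caps at (228,82), (303,62) and (390,83), gate gap about (275..330, 204), gauge at (430,178). The other two views show a black look-alike disc on the table, the jar beside the slot and the driver behind the tray. I'll move the camera over the gate to fix the tray pose.

```bash
cat > h.py <<'E'
from workcell import env
import cv2, numpy as np
from scipy.spatial.transform import Rotation as R
def K(p): return np.array([[p["fx"],0,p["cx"]],[0,p["fy"],p["cy"]],[0,0,1]])
def pix2plane(p,uv,z):
    q=cv2.undistortPoints(np.array(uv,float).reshape(-1,1,2),K(p),np.array(p["D"])).reshape(-1,2)
    d=np.c_[q[:,0],-q[:,1],-np.ones(len(q))]@R.from_euler("xyz",p["orientation"],degrees=True).as_matrix().T
    o=np.array(p["position"]); return o+d*((z-o[2])/d[:,2])[:,None]
def caps(p):
    "white blobs on the picture -> world xy of discs on the deck (top face at z .087)"
    out=[]
    for d in env.search_frame(p,"cap0"): 
        if d["xyz"][2]>.06: out.append(d["xyz"])
    return out
def white(p,z=.086):
    hsv=cv2.cvtColor(p["image"],cv2.COLOR_BGR2HSV)
    m=((hsv[...,2]>150)&(hsv[...,1]<60)).astype(np.uint8)
    n,l,st,c=cv2.connectedComponentsWithStats(cv2.morphologyEx(m,cv2.MORPH_CLOSE,np.ones((5,5))))
    ok=[i for i in range(1,n) if 800<st[i,4]<6000 and abs(st[i,2]-st[i,3])<12]
    return [(c[i].round(1),st[i,2:4]) for i in ok],(pix2plane(p,[c[i] for i in ok],z) if ok else [])
E
python3 - <<'E'
from h import *
env.goto([.59,.07,.30],[180,0,-90])
p=env.grab_frame("wrist"); cv2.imwrite("pics/w1.png",cv2.resize(p["image"],(800,600),interpolation=cv2.INTER_CUBIC))
import pickle; pickle.dump({k:np.array(v) for k,v in p.items()},open("w1.pkl","wb"))
print(p["position"],p["orientation"],env.read_state()["clock"]); print(white(p)); print(caps(p))
print(env.read_state()["position"])
E
```

```text
[5.89128971e-01 2.23198099e-04 4.64168579e-01] [-1.49847011e+01  9.76211087e-02 -1.79966181e+02] 1.6167
([(array([197.5,  14.4]), array([40, 33], dtype=int32)), (array([333.4,  14.9]), array([40, 34], dtype=int32)), (array([90.8, 30.9]), array([42, 50], dtype=int32))], array([[ 0.64753311, -0.07926499,  0.086     ],
       [ 0.51124306, -0.07889156,  0.086     ],
       [ 0.75652459, -0.06401111,  0.086     ]]))
[[0.6454, -0.0798, 0.0861], [0.5849, -0.0885, 0.0869], [0.5166, -0.0772, 0.0863]]
[0.58952472 0.06974967 0.29894735]
```

View pics/w1.png

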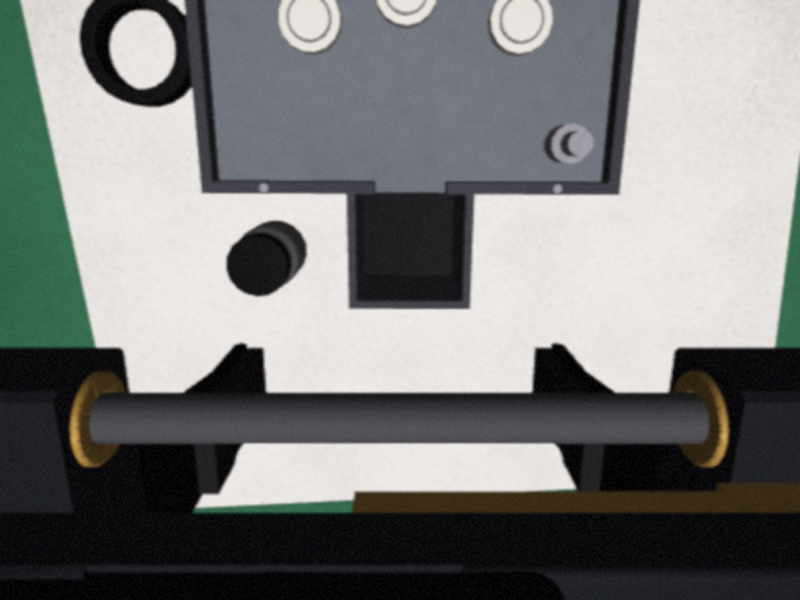

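The enlarged view shows the front wall's outer corners at (203,192) and (619,192), the slot's far corners at (349,307) and (470,306), the gate at columns 374–446, and the caps just at the top edge. I'll fit the tray frame and check cap heights using the scene and first wrist view.

```bash
python3 - <<'E'
from h import *
import pickle
p=pickle.load(open("w1.pkl","rb"))
px=np.array([(203,192),(619,192),(349,307),(470,306),(374,193),(446,193)])*.64
loc=np.array([(90,-143),(90,143),(172,-44),(172,44),(90,-25),(90,25)])/1000
for z in (.085,.09,.095):
    w=pix2plane(p,px,z)[:,:2]
    A,B=loc-loc.mean(0),w-w.mean(0)
    th=np.arctan2((A[:,0]*B[:,1]-A[:,1]*B[:,0]).sum(),(A*B).sum())
    M=np.array([[np.cos(th),-np.sin(th)],[np.sin(th),np.cos(th)]]); t=w.mean(0)-M@loc.mean(0)
    print(z,np.degrees(th),t,((loc@M.T+t-w)*1000).round(1).tolist(), np.linalg.norm(w[0]-w[1]))
# scene/side pictures: triangulate caps
P={}
obs={}
for n in ("scene","side"):
    q=env.grab_frame(n); b,_=white(q); print(n,[(x[0].tolist(),x[1].tolist()) for x in b])
    c=[m for m in env.search_frame(q,"cap0") if m["xyz"][2]>.06]; 
    msk=[d for d in env.trace(q,"cap0")]
    print([np.round(m["xyz"],3).tolist() for m in c])
    for d in msk:
        v,u=np.nonzero(d["mask"]); print("  mask",u.mean().round(1),v.mean().round(1),len(u),pix2plane(q,[(u.mean(),v.mean())],.083)[0].round(4))
E
```

```text
0.085 90.0505281378728 [ 0.58158991 -0.06153464] [[-1.2, 0.6], [2.0, 0.5], [-0.6, -0.8], [0.3, 0.0], [-0.3, -0.2], [-0.2, -0.2]] 0.28918561531019155
0.09 90.05052813787282 [ 0.58169069 -0.06226749] [[0.7, 0.2], [0.1, 0.1], [-0.0, -0.0], [-0.3, 0.7], [0.1, -0.5], [-0.5, -0.5]] 0.28537219785722406
0.095 90.0505281378728 [ 0.58179147 -0.06300035] [[2.6, -0.2], [-1.8, -0.2], [0.5, 0.7], [-0.9, 1.5], [0.4, -0.9], [-0.8, -0.9]] 0.2815587804042566
scene []
[[0.517, -0.079, 0.087], [0.592, -0.094, 0.088], [0.654, -0.081, 0.086]]
  mask 217.4 196.2 398 [ 0.6487 -0.0816  0.083 ]
  mask 225.1 170.1 330 [ 0.587  -0.0965  0.083 ]
  mask 115.0 227.0 359 [ 0.7712 -0.2031  0.083 ]
  mask 248.9 147.0 279 [ 0.5139 -0.0815  0.083 ]
side []
[[0.507, -0.083, 0.085], [0.574, -0.098, 0.09]]
  mask 288.2 209.3 401 [ 0.5848 -0.0986  0.083 ]
  mask 404.4 240.4 366 [ 0.6598 -0.2804  0.083 ]
  mask 250.7 227.0 381 [ 0.511 -0.082  0.083]
  mask 221.3 338.1 581 [ 0.3396 -0.2003  0.083 ]
  mask 304.2 187.7 356 [ 0.6462 -0.0817  0.083 ]
```

```bash
cat >> h.py <<'E'
O=np.array([.5817,-.0623]); TH=np.radians(90.05)
M=np.array([[np.cos(TH),-np.sin(TH)],[np.sin(TH),np.cos(TH)]])
BACK=.0255; ZP=.0805
def w(l,z): return [*(O+M@np.asarray(l)),z]
def loc(xyz): return M.T@(np.asarray(xyz)[:2]-O)
def rot(h): return [180,0,-90.0+.05+h]
def see(names=("scene","side")):
    out={}
    for n in names:
        q=env.grab_frame(n); r=[]
        for d in env.trace(q,"cap0"):
            v,u=np.nonzero(d["mask"]); c=loc(pix2plane(q,[(u.mean(),v.mean())],.083)[0])
            if abs(c[0]-20)<150 and abs(c[1])<125: r.append((c*1000).round(1).tolist()+[len(u)])
        out[n]=sorted(r)
    return out
def hd(a,b): return np.array(b)-a
def tcp(c,h,back=BACK): return np.array(c)-back*np.array([np.cos(np.radians(h)),np.sin(np.radians(h))])
def push(c,t,rate=.06,first=True):
    "nest the two fingertips behind cap at c (tray frame), push it straight to t"
    c,t=np.array(c),np.array(t); h=np.degrees(np.arctan2(*(t-c)[::-1]))
    if first:
        s=tcp(c,h,.046)
        env.goto(w(s,.13),rot(h)); env.move_straight(w(s,ZP),rate=.08)
    hit=env.move_straight(w(tcp(t,h),ZP),rate=rate,force_limit=10)
    s=env.read_state(); print("push h",h.round(1),"hit",hit,"tcp",(loc(s["position"])*1000).round(1),s["position"][2].round(4),s["force"].round(1),s["clock"])
    return h
def up(h,z=.13):
    s=env.read_state()["position"]; l=loc(s)-.012*np.array([np.cos(np.radians(h)),np.sin(np.radians(h))])
    env.move_straight(w(l,ZP),rate=.08); env.move_straight(w(l,z))
E
python3 - <<'E'
from h import *
env.gripper_to(.276)
print(env.read_state()["opening"])
h=push([-.036,-.0045],[.03,0])
print(see())
q=env.grab_frame("wrist"); cv2.imwrite("pics/p1.png",q["image"])
E
```

```text
0.27756277478748376
push h 3.9 hit False tcp [ 4.3 -1.7] 0.0804 [-0.5 -1.   0. ] 6.6083
{'scene': [[-140.2, -190.2, 394], [-19.6, -66.6, 402], [30.3, 0.2, 372]], 'side': [[-217.7, -78.9, 375], [-137.5, 242.4, 560], [-20.4, 71.1, 372], [-20.3, -65.1, 339]]}
```

View pics/p1.png

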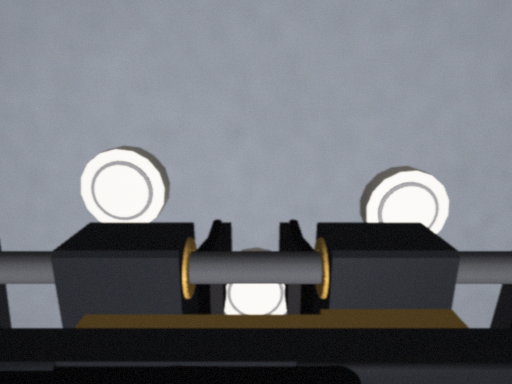

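The wrist view shows the cap nested between the fingertips at (255,295), with the other two caps untouched. The scene camera puts the cap at (30, 0), as predicted, so I'll push it through.

```bash
sed -i 's/hit=env.move_straight(w(tcp(t,h),ZP),rate=rate/hit=env.move_straight(w(tcp(t,h),ZP),rot(h),rate=rate/; s/abs(c\[0\]-20)<150 and/abs(c[0]-.02)<.15 and/; s/abs(c\[1\])<125/abs(c[1])<.125/' h.py
python3 - <<'E'
from h import *
push([.03,0],[.0955,0],first=False)
env.dwell(.3); up(0,.16)
print(see())
q=env.grab_frame("scene"); cv2.imwrite("pics/s2.png",cv2.resize(q["image"][80:280,120:390],(800,592)))
print(env.read_state()["clock"])
E
```

```text
push h 0.0 hit False tcp [69.8  0.1] 0.0804 [-0.  -0.1 -1. ] 8.1
{'scene': [[-19.7, -66.0, 418], [-15.0, 53.9, 73]], 'side': [[-20.3, -64.5, 362], [-19.9, 69.8, 408]]}
9.6333
```

View pics/s2.png

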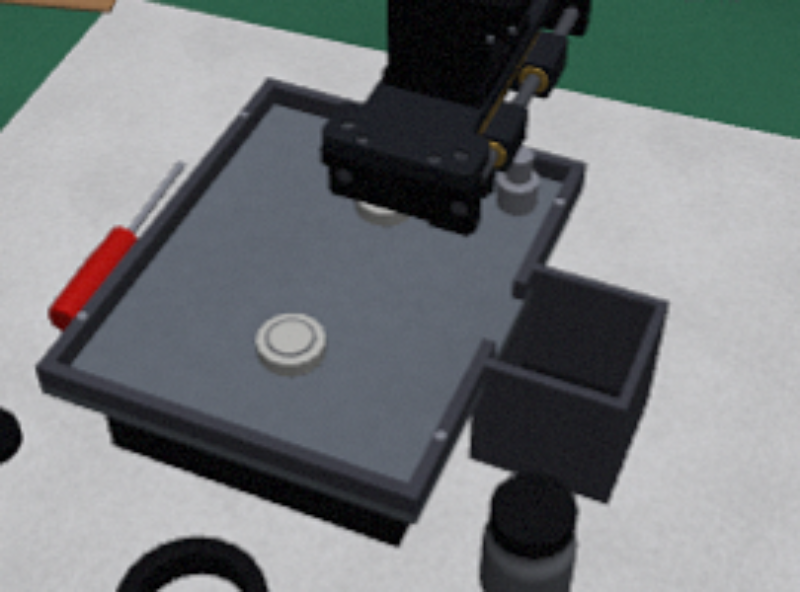

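The first cap has left the deck and the other two haven't moved. I'll look into the slot with the wrist camera on the way to the next one and stage that at (30, 0).

```bash
python3 - <<'E'
from h import *
env.goto(w([.18,0],.26),rot(0))
q=env.grab_frame("wrist"); cv2.imwrite("pics/s3.png",q["image"])
env.goto(w([-.02,-.06],.16),rot(30))
h=push([-.020,-.0655],[.03,0]); up(h); print(see()); print(env.read_state()["clock"])
E
```

```text
push h 52.6 hit False tcp [ 14.4 -20.4] 0.0804 [ 0.3  0.3 -0.4] 14.4167
{'scene': [[30.3, -3.3, 345]], 'side': [[29.2, 0.5, 340]]}
15.4
```

View pics/s3.png

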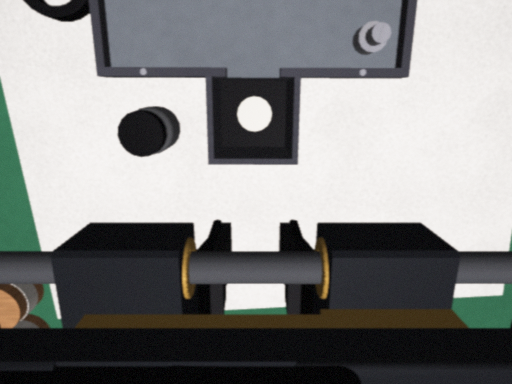

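The first cap lies flat in the slot at (254,114), and the gauge and jar are in place. The second is staged at (30, 0), so I'll push it through, check that it dropped, then stage the third.

```bash
python3 - <<'E'
from h import *
push([.03,0],[.0955,0]); env.dwell(.4); up(0,.16)
s=see(); print(s)
env.goto(w([.18,0],.26),rot(0))
q=env.grab_frame("wrist"); cv2.imwrite("pics/s4.png",q["image"])
n=sum(c[0]>-60 and abs(c[0]-30)<120 for c in s["side"]); print(n)
if not any(abs(c[1])<40 and c[0]>40 for v in s.values() for c in v):
    env.goto(w([-.02,.06],.16),rot(-30))
    h=push([-.020,.0695],[.03,0]); up(h); print(see()); print(env.read_state()["clock"])
E
```

```text
push h 0.0 hit False tcp [69.7  0.1] 0.0805 [-0.5  0.1 -0.4] 18.6083
{'scene': [[-17.9, 53.7, 93], [12.3, -46.2, 18872]], 'side': [[-19.1, 69.8, 427]]}
1
push h -54.3 hit False tcp [15.  20.9] 0.0805 [ 0.   0.5 -0.5] 24.975
{'scene': [[29.3, -1.0, 376]], 'side': [[29.0, 3.0, 291]]}
25.9583
```

View pics/s4.png

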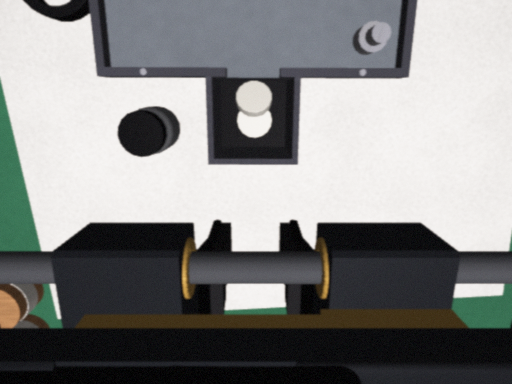

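Two caps are in the slot, the second leaning on the first at (254,98), and both are low. The third is staged at (30, 0).

```bash
python3 - <<'E'
from h import *
push([.03,0],[.0955,0]); env.dwell(.4); up(0,.16); print(see())
env.goto(w([.18,0],.26),rot(0)); env.dwell(.3)
q=env.grab_frame("wrist"); cv2.imwrite("pics/s5.png",q["image"]); print(env.read_state()["clock"])
E
```

```text
push h 0.0 hit False tcp [69.8  0.1] 0.0804 [-0.2  0.4 -0.8] 29.25
{'scene': [[126.1, -22.7, 124]], 'side': []}
31.8583
```

View pics/s5.png

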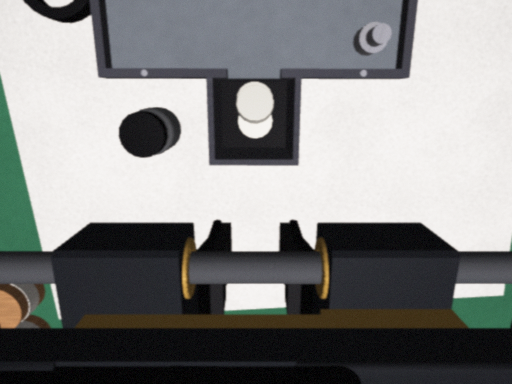

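The third cap rests on the second at (255,102), well below the deck. The deck is empty and the gauge and jar haven't moved, so I'm handing in.

```bash
python3 -c "
from workcell import env
print(env.close_job())"
```

```text
the job is handed in; nothing more can be done
None
```

All three caps were pushed through the gate one at a time and lie in the slot, the gauge and jar show no movement in the last view (tape and screwdriver, never approached, weren't re-checked at the end), and the job was handed in at about 32 s with no verdict shown.

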